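# Tip the heat sink into its outline and push it up to the stop

### The job

Ready the black heat sink for pin pressing: push it over so that it falls, flat plate up, inside the outline taped on the board, and once it lies still there push it along the board until its end sits squarely against the steel stop bar. Only push with the fingers: do not pick the heat sink up, and leave all the other things where they are.

Things in the scene. Friction and masses are not known exactly. Their poses are not given: they have to be found in the camera images.
- board: fixed plywood board 360 x 290 x 6 mm. Origin: centre of its underside, z up, upper face z = 6. Taped rectangle (tape 4 wide, flat), inside x -40 to 130, y -65 to 65 (mm, board frame). At x = 130 a fixed steel stop bar closes it: x 130 to 146, 138 long, 18 high above the board; the other sides are tape only.
- stop_face (a point): middle of the stop bar's face that looks into the outline, 9 mm above the board's upper face; axes as the board's
- heat_sink: loose black aluminium heat sink, 0.3 kg, stands on end across the outline's open end: 36 (x) x 70 (y) x 110 mm tall (z). Origin: centre of its lower end. Flat plate on the -x side (face x = -18), six upright fins to x = 18; x points to the stop bar within 8 deg. Mass centre 24 mm behind the fin edges. Toppled towards the bar it lies 36 high, fins down, z to the bar, 10 to 45 mm short of it.
- sink_foot (a point): on the heat sink: middle of the lower edge of the fins (heat sink frame 18, 0, 0), about which it topples
- sink_top_left (a point): on the heat sink: left edge of its upper end (0, 35, 110)
- sink_top_right (a point): on the heat sink: right edge of its upper end (0, -35, 110)
- brass_insert: brass threaded insert, grooved cylinder 24 diameter, 22 mm tall, standing on the board beside the outline; origin at its underside; to be left alone
- tube_base: white ceramic tube base, round, 42 diameter, 24 mm tall, on the board beside the outline; origin at its underside; to be left alone
- relay_cover: bare tin relay cover, box 34 x 40 x 42 mm tall, on the board beside the outline; origin at its underside; to be left alone
- pin_jar: glass jar with a metal lid, 56 diameter, 70 mm tall, on the desk to the left; origin at its underside; to be left alone
- driver: screwdriver lying on the desk to the right; origin near its middle; to be left alone
- carton: closed cardboard carton 60 x 90 x 50 mm tall, on the desk to the right; origin at its underside; to be left alone
Things that resemble listed ones, but are neither listed nor needed, are in the scene too. Several things have the shape of the heat_sink; the one meant has the colours described above.

How it is judged:
On the way, in this order (a step that is already met when the one before it is completed fails the run):
1. the heat sink has fallen towards the stop bar and lies still, flat plate up, inside the outline (angle between heat_sink's own x axis and vertical above 2.97 rad and y of sink_top_left in the frame of board between -0.069 and 0.069 m and y of sink_top_right in the frame of board between -0.069 and 0.069 m and y of sink_foot in the frame of board between -0.034 and 0.034 m and x of sink_foot in the frame of board above -0.044 m and linear speed of heat_sink below 0.02 m/s), for 0.2 s.
2. its end is squarely against the stop bar (angle between heat_sink's own x axis and vertical above 2.97 rad and y of sink_top_left in the frame of board between -0.069 and 0.069 m and y of sink_top_right in the frame of board between -0.069 and 0.069 m and y of sink_foot in the frame of board between -0.034 and 0.034 m and x of sink_foot in the frame of board above -0.044 m and x of each of sink_top_left, sink_top_right in the frame of board above 0.125 m), for 0.2 s.
At the end, for the whole second after the job is handed in: The heat sink lies at rest flat plate up (within 10 degrees), inside the outline (up to the outer edge of the tape), both corners of its leading end within 5 mm of the stop bar's face (all of step 2 and linear speed of heat_sink below 0.01 m/s); the robot touches nothing.
It fails at once if the heat sink is lifted: the foot of its fins is 15 mm or more off the board (height (world z) of sink_foot above 0.021 m).
It fails at once if another thing is shoved 15 mm or more (distance of any of brass_insert, tube_base, relay_cover, pin_jar, driver, carton from where it was at the start of the episode above 0.015 m).
It also fails if it takes over 40 s, if anything falls off the work surface, if the arm or the gripper's body presses on something with over 40 N, if the wrist force passes 120 N, or if a joint passes its speed limit or range.

### The arm

A 6-joint arm with a two-finger parallel gripper is mounted at the origin on the work surface. World frame = base frame: x ahead of the robot, y to its left, z up, the work surface at z = 0. Lengths are in m, angles in rad, forces in N, time in s.
With the tool pointing down it reaches from about 0.375 to 0.975 m from the base axis. Payload 3.8 kg.
Tool frame: the origin (TCP) lies on the centre line of the jaws, within the pads' length; the fingertips stand 22 mm ahead of it and the grasp point (between the pads) lies 3 mm ahead of it; x points along the fingers, y is the direction in which the jaws open and shut, and the axes are right-handed (so a half turn about x gives the same grasp; the last joint's range is limited). The gripper opens to 85 mm and grips with 20 to 120 N. Pads are 22 mm wide; open, the fingers measure 114 mm over their backs; the gripper's body (76 mm by 85 mm) begins 54 mm behind the grasp point. The pads swing forward as they close: fully open they stand 13 mm farther back than shut.
Start: joints at [1.115, 0.264, 1.604, -0, 1.274, -0.037], TCP at [0.274, 0.617, 0.227] pointing down, gripper open.
Joint ranges: [-2.63, 2.63], [-0.94, 2.18], [0.31, 2.57], [-1.31, 4.45], [0, 2.66], [-2.55, 2.55]. Speed limits (rad/s): [2.57, 2.57, 3.14, 3.14, 3.14, 3.14].

### API

Orientations are given as a rotation vector (axis times angle).
In Python, from workcell import monitor, eyes, finish_job gives the robot as it stands. The module is installed in compiled form; this text tells all that it offers.
- The arm moves only by the tool play_rows, never from a script. Its argument "deltas" is a list of rows, each an object of numbers: "wx", "wy", "wz": the turn, a rotation vector about the world's x, y, z in degrees; "x", "y", "z": the shift along the world's x, y, z in mm; "fingers": the closure, from -1 (fully open) to 1 (shut), so that 0 is half open. A call has 1 to 20 rows; each row is the pose to reach, as a shift and turn from the pose commanded when the call began; what a row does not reach only later rows make up. A row lasts 1/8 s, in which the tool goes at most 62.5 mm and 10.7 degrees, less where a joint would pass 70% of its speed; a pose out of reach is approached as far as the arm can. A call with a gripper value outside its range is refused whole. The fingers move at their own pace and stop on an object; "grip_force" is the grip in N (left out, the last holds). Time passes only in rows, so rows that repeat a pose let the fingers close. It gives the time, the measured TCP pose, the force and the opening at its end, in the units of the state.
- monitor.read_state(): the state, without advancing time (a new reading comes with each control period).
- eyes.read_camera(name): name is "side" or "top" or "wrist"; returns a dict with "frame" (400x640x3 uint8, red, green, blue), "depth" (400x640 float32, m along the optical axis (not along the pixel's ray), 0 where there is no reading), "K" (3x3 intrinsics, pixels), "k1" (the pictures are not rectified: a ray, as slopes to the right and down, at radius r is drawn at 1 + k1 r^2 times it, then the intrinsics apply), "view" (4x4, takes a point from world to camera coordinates); the wrist camera has in their place "tool_from_camera" (4x4, takes a point from camera to tool coordinates, whose origin is the TCP and whose axes are the tool frame's). Camera axes: x right, y down, z forward; pixel columns grow to the right and rows downward; lengths in m; the calibration is good to about 2 mm. A picture is of the moment at which its call begins: read the wrist's pose just before it.
- finish_job(): hands the job in, once; it reports no verdict.
The state is a dict: "time": time; "q": joint angles; "joint_vel": joint speeds; "joint_torque": joint torques, N m; "tool_pos": TCP position; "tcp_rot": TCP orientation; "wrist_force": force on the tool from outside, world axes, zero at the start; "torque": the same for the moment, N m; "width": opening from 0.0 (shut) to 1.0 (fully open).
Only numpy, scipy, OpenCV 4.12 (cv2) and the standard library are available. Lean on these libraries where they do the work, as an engineer would, in place of code of your own. Each camera call takes 0.05 s, during which the arm holds its last target.

## Working session

There is one attempt and no reset: what is moved stays moved. The work goes in short steps, Python scripts to look and compute and a tool call to move; the robot and the scene stay as the last step left them, time stands still between calls to the robot, and variables do not carry over. Pictures are saved under pics/ and viewed, and the job is handed in when it is done.

Besides the shell and the picture viewer there is one more tool, called after "Request:" in YAML: its name, and indented under it one key for each argument. play_rows: Moves the arm, as the interface text tells. Its arguments: {"type":"object","properties":{"deltas":{"type":"array"},"grip_force":{"type":"number"}},"required":["deltas"]}

```bash
mkdir -p pics; cat > h.py <<'E'
import numpy as np, cv2
from workcell import monitor, eyes
def cap(n,tag):
    st=monitor.read_state(); d=eyes.read_camera(n)
    cv2.imwrite(f'pics/{tag}.png',d['frame'][:,:,::-1]); np.savez(f'pics/{tag}.npz',**{k:v for k,v in d.items()},tp=st['tool_pos'],tr=st['tcp_rot'])
    return st,d
def world(d,u,v,z=None):
    """depth unprojection of pixels, world"""
    K=d['K'];k1=float(d['k1'])
    u=np.asarray(u,float);v=np.asarray(v,float)
    x=(u-K[0,2])/K[0,0];y=(v-K[1,2])/K[1,1]
    a,b=x.copy(),y.copy()
    for _ in range(20):
        f=1+k1*(a*a+b*b);a=x/f;b=y/f
    if 'view' in d: C=np.linalg.inv(d['view'])
    else:
        T=np.eye(4);T[:3,:3]=cv2.Rodrigues(np.array(d['tr'],float))[0];T[:3,3]=d['tp'];C=T@d['tool_from_camera']
    r=np.stack([a,b,np.ones_like(a)],-1)
    if z is None:
        z_=d['depth'][np.round(v).astype(int),np.round(u).astype(int)]
        p=r*z_[...,None]; return p@C[:3,:3].T+C[:3,3]
    r=r@C[:3,:3].T; s=(z-C[2,3])/r[...,2]
    return C[:3,3]+r*s[...,None]
def load(tag): return dict(np.load(f'pics/{tag}.npz'))
E
python3 - <<'E'
from h import *
for n in['top','side','wrist']:
    st,d=cap(n,n+'0')
    print(n,d['K'].tolist(),d['k1'])
print(st)
E
```

```text
top [[372.6907830416408, 0.0, 323.8157282805318], [0.0, 372.6907830416408, 204.02850770424237], [0.0, 0.0, 1.0]] 0.03020161145504418
side [[517.6731118561771, 0.0, 317.9247210732964], [0.0, 517.6731118561771, 200.9210614422245], [0.0, 0.0, 1.0]] -0.11095736743326975
wrist [[339.9462312175104, 0.0, 323.6333878947611], [0.0, 339.9462312175104, 192.91460413932697], [0.0, 0.0, 1.0]] -0.04480903366191563
{'time': 0.1, 'q': array([ 1.11506506e+00,  2.64713075e-01,  1.60523237e+00, -2.32837145e-06,
        1.27372738e+00, -3.69077298e-02]), 'joint_vel': array([ 0.00076151, -0.00272918, -0.00337633,  0.00104459,  0.00080699,
       -0.00036798]), 'joint_torque': array([ 1.27877851e-03, -5.16710401e+01, -3.68590665e+01,  2.26978457e-06,
        6.40049460e-03,  2.82215808e-06]), 'tool_pos': array([0.2742226 , 0.61604807, 0.22566553]), 'tcp_rot': array([ 0.3269354 ,  1.54622427, -0.33012443]), 'wrist_force': array([-0.56074549,  0.08534822, -0.44350331]), 'torque': array([0.06087381, 0.06057793, 0.03935302]), 'width': 0.99678308779872}
```

View pics/top0.png

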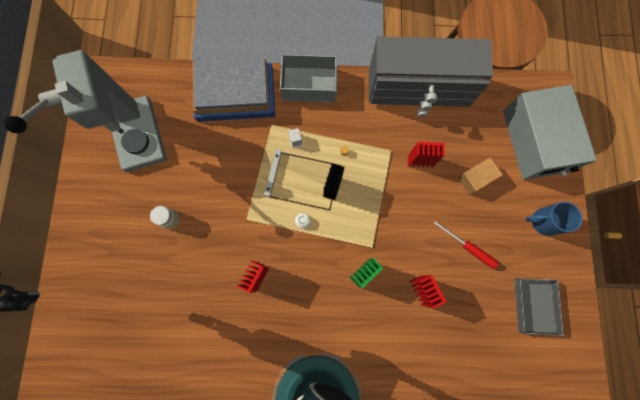

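View pics/side0.png

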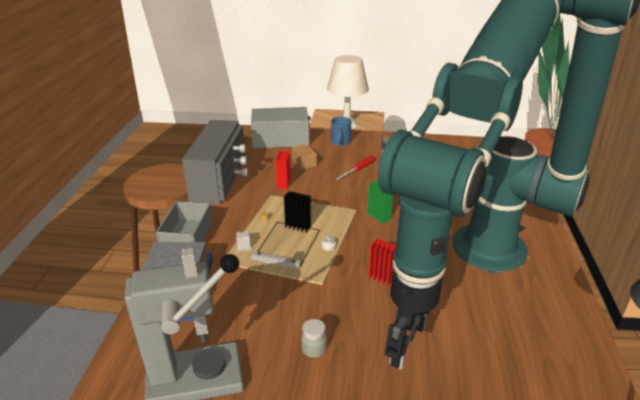

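View pics/wrist0.png

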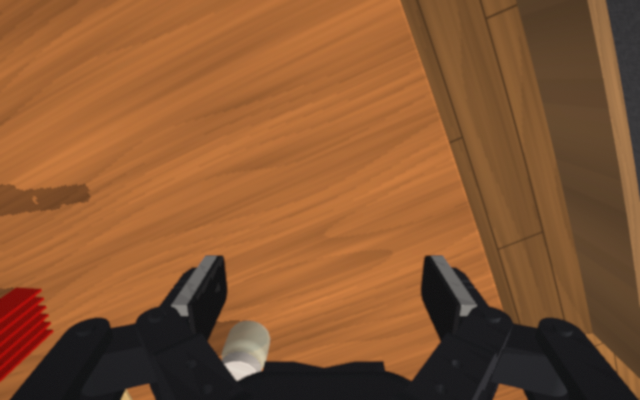

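The top view shows the black heat sink at about (333,182) at the open end of the outline, the stop bar at (273,174), red lookalikes at (427,153), (252,277) and (428,291), and a green one at (367,272). Only the one at (333,182) is black, and it stands across the outline's open end. I'll confirm that in an enlarged crop.

```bash
python3 - <<'E'
from h import *
d=load('top0')
cv2.imwrite('pics/crop.png',cv2.resize(d['frame'][115:255,235:405,::-1],None,fx=4.5,fy=4.2,interpolation=cv2.INTER_CUBIC))
s=load('side0')
cv2.imwrite('pics/crops.png',cv2.resize(s['frame'][180:290,220:370,::-1],None,fx=5,fy=5,interpolation=cv2.INTER_CUBIC))
P=[(275,126),(391,151),(373,246),(248,220),(333,182),(345,151),(294,138),(303,220),(273,174)]
print(np.c_[P,world(d,*np.array(P).T).round(4)])
print(np.linalg.inv(d['view']).round(3)); print(np.linalg.inv(s['view']).round(3))
E
```

```text
[[ 2.750e+02  1.260e+02  7.400e-01  1.458e-01  4.100e-03]
 [ 3.910e+02  1.510e+02  6.743e-01 -1.974e-01  5.000e-04]
 [ 3.730e+02  2.460e+02  3.949e-01 -1.450e-01 -2.500e-03]
 [ 2.480e+02  2.200e+02  4.572e-01  2.064e-01  7.900e-03]
 [ 3.330e+02  1.820e+02  5.492e-01 -2.590e-02  1.021e-01]
 [ 3.450e+02  1.510e+02  6.608e-01 -6.060e-02  2.750e-02]
 [ 2.940e+02  1.380e+02  6.874e-01  8.470e-02  4.840e-02]
 [ 3.030e+02  2.200e+02  4.580e-01  5.180e-02  3.000e-02]
 [ 2.730e+02  1.740e+02  5.873e-01  1.412e-01  2.590e-02]]
[[ 0.026 -0.981  0.194  0.304]
 [-1.    -0.028 -0.008  0.004]
 [ 0.013 -0.194 -0.981  1.042]
 [ 0.     0.     0.     1.   ]]
[[-0.993 -0.062  0.1    0.352]
 [-0.118  0.538 -0.835  1.214]
 [-0.003 -0.841 -0.542  0.909]
 [ 0.     0.     0.     1.   ]]
```

View pics/crop.png

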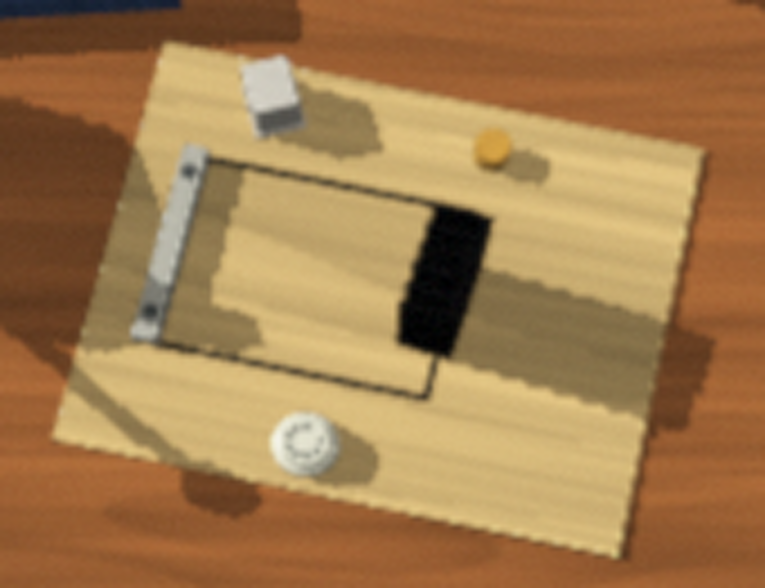

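View pics/crops.png

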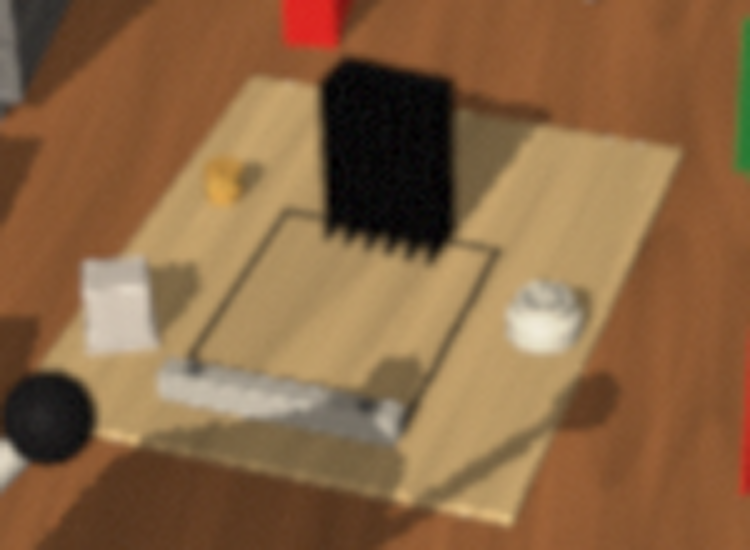

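```bash
cat >> h.py <<'E'
def board(d):
    f=d['frame'];hsv=cv2.cvtColor(f,cv2.COLOR_RGB2HSV)
    vv,uu=np.mgrid[0:400,0:640]
    return hsv,world(d,uu,vv),world(d,uu,vv,0.006)
E
python3 - <<'E'
from h import *
d=load('top0');s=load('side0')
# corners subpixel: board corners from crop
cor=np.array([(165,42),(705,150),(622,557),(53,438)],float)/[4.5,4.2]+[235,115]
W=world(d,*cor.T,z=0.006)[:,:2];print(W.round(4)); c=W.mean(0)
print('sides',[np.linalg.norm(W[i]-W[(i+1)%4]).round(4) for i in range(4)],c)
cs=np.array([(253,76),(683,148),(513,524),(43,372)],float)/5+[220,180]
print('side', world(s,*cs.T,z=0.006)[:,:2].round(4))
ex=(W[0]+W[3]-W[1]-W[2]);ang=np.degrees(np.arctan2(ex[1],ex[0]));print('ang',ang)
for n,D in(('top',d),('side',s)):
    hsv,P,_=board(D)
    m=(P[...,2]>.109)&(P[...,2]<.135)&(abs(P[...,0]-.55)<.08)&(abs(P[...,1]+.03)<.08)&(D['frame'].max(-1)<60)
    q=P[m];print(n,m.sum(),np.median(q[:,2]) if m.sum() else 0)
    if m.sum()>10: print(cv2.minAreaRect((q[:,:2]*1000).astype(np.float32)))
# top outline using plane z=.116 : crop pix corners
t=np.array([(435,206),(492,218),(452,357),(398,340)],float)/[4.5,4.2]+[235,115]
T=world(d,*t.T,z=.116)[:,:2];print(T.round(4),T.mean(0),[np.linalg.norm(T[i]-T[(i+1)%4]).round(4) for i in range(4)])
e=np.radians(ang);R=np.array([[np.cos(e),np.sin(e)],[-np.sin(e),np.cos(e)]])
print('sink top corners in board',((T-c)@R.T*1000).round(1))
b=np.array([(208,160),(158,340),(188,145),(133,335)],float)/[4.5,4.2]+[235,115]
print('bar top',((world(d,*b.T,z=.024)[:,:2]-c)@R.T*1000).round(1))
E
```

```text
[[ 0.742   0.1554]
 [ 0.6733 -0.1983]
 [ 0.3898 -0.1444]
 [ 0.4594  0.2103]]
sides [np.float64(0.3603), np.float64(0.2886), np.float64(0.3615), np.float64(0.2879)] [0.5661033  0.00574809]
side [[ 0.6771 -0.193 ]
 [ 0.3924 -0.1401]
 [ 0.46    0.2187]
 [ 0.7338  0.1252]]
ang 78.94894432925044
top 219 0.11551350972031704
((557.7391357421875, -27.815052032470703), (33.28199005126953, 70.71580505371094), 73.44087219238281)
side 143 0.11526870065556605
((562.556884765625, -23.785064697265625), (39.65899658203125, 69.3634262084961), 71.98987579345703)
[[ 0.5933 -0.021 ]
 [ 0.5866 -0.0539]
 [ 0.4986 -0.0327]
 [ 0.5082 -0.0019]] [ 0.54667537 -0.02739654] [np.float64(0.0336), np.float64(0.0906), np.float64(0.0322), np.float64(0.0872)]
sink top corners in board [[-21.1 -31.8]
 [-54.6 -31.6]
 [-50.7  58.9]
 [-18.6  55.3]]
bar top [[129.5 -60.4]
 [129.9  68.1]
 [144.4 -68. ]
 [145.8  68.2]]
```

```bash
python3 - <<'E'
from h import *
d=load('wrist0')
R=cv2.Rodrigues(d['tr'])[0];print(R.round(3))
print('jaw heading deg',np.degrees(np.arctan2(R[1,1],R[0,1])))
print(d['tool_from_camera'].round(3))
# sink cloud: fit from both cams
for n in('top0','side0'):
    D=load(n);hsv,P,_=board(D)
    m=(P[...,2]>.02)&(P[...,2]<.1)&(abs(P[...,0]-.55)<.08)&(abs(P[...,1]+.03)<.06)&(D['frame'].max(-1)<60)
    q=P[m];print(n,m.sum())
    x=q[:,:2]-[.5661,.0057];e=np.radians(79);B=np.c_[x@[np.cos(e),np.sin(e)],x@[-np.sin(e),np.cos(e)]]*1000
    print(np.percentile(B,[1,5,25,50,75,95,99],axis=0).round(1).T)
    print(cv2.minAreaRect(B.astype(np.float32)))
    if n=='side0':
        # front face fit x=a+by
        A=np.c_[np.ones(len(B)),B[:,1],q[:,2]*1000];k=np.linalg.lstsq(A,B[:,0],rcond=None)[0];print(k)
E
```

```text
[[-0.001  0.407  0.914]
 [-0.002  0.914 -0.407]
 [-1.    -0.002 -0.   ]]
jaw heading deg 66.00322230687271
[[-0.    -0.306  0.952 -0.147]
 [ 1.     0.002  0.001  0.   ]
 [-0.002  0.952  0.306 -0.079]
 [ 0.     0.     0.     1.   ]]
top0 167
[[-51.3 -48.4 -39.5 -31.7 -23.9 -17.9 -15.9]
 [-30.4 -29.1  -3.1  23.5  36.5  37.7  38.4]]
((-34.025047302246094, 3.7395572662353516), (67.61579132080078, 33.599605560302734), 85.31566619873047)
side0 581
[[-48.3 -39.8 -29.7 -22.1 -15.8 -11.3  -8.2]
 [-37.4 -35.7 -20.6   3.2  25.4  31.9  33. ]]
((-24.498788833618164, -0.2586097717285156), (44.61177062988281, 73.82709503173828), 9.868914604187012)
[-2.33636864e+01 -2.09954170e-02  1.22838001e-03]
```

Request:
play_rows:
  deltas:
    - {"x": 18, "y": -47, "z": 10, "wz": -5.4, "fingers": 0.2}
    - {"x": 35, "y": -95, "z": 20, "wz": -10.8, "fingers": 0.2}
    - {"x": 53, "y": -142, "z": 20, "wz": -16.2, "fingers": 0.2}
    - {"x": 71, "y": -190, "z": 20, "wz": -21.6, "fingers": 0.2}
    - {"x": 88, "y": -237, "z": 20, "wz": -27, "fingers": 0.2}
    - {"x": 106, "y": -284, "z": 20, "wz": -32.4, "fingers": 0.2}
    - {"x": 124, "y": -332, "z": 20, "wz": -37.8, "fingers": 0.2}
    - {"x": 141, "y": -379, "z": 20, "wz": -43.2, "fingers": 0.2}
    - {"x": 159, "y": -427, "z": 20, "wz": -48.6, "fingers": 0.2}
    - {"x": 177, "y": -474, "z": 20, "wz": -54, "fingers": 0.2}
    - {"x": 194, "y": -521, "z": 20, "wz": -59.4, "fingers": 0.2}
    - {"x": 212, "y": -569, "z": 20, "wz": -64.8, "fingers": 0.2}
    - {"x": 230, "y": -616, "z": 20, "wz": -70.2, "fingers": 0.2}
    - {"x": 247, "y": -664, "z": 10, "wz": -75.6, "fingers": 0.2}
    - {"x": 265, "y": -711, "z": 0, "wz": -81, "fingers": 0.2}
    - {"x": 265, "y": -711, "z": 0, "wz": -81, "fingers": 0.2}
    - {"x": 265, "y": -711, "z": 0, "wz": -81, "fingers": 0.2}

```text
schema error: expected keys wx, wy, wz, x, y, z, fingers
```

```bash
python3 - <<'E'
from h import *
st,d=cap('wrist','wrist1');cap('top','top1')
print(st['tool_pos'],st['tcp_rot'],st['time'],st['width'],st['wrist_force'])
E
```

```text
[0.27421486 0.61614574 0.22582659] [ 0.32709848  1.54617243 -0.3298348 ] 0.15 0.9984230885892477 [-0.424725    0.09572935  0.80677182]
```

View pics/wrist1.png

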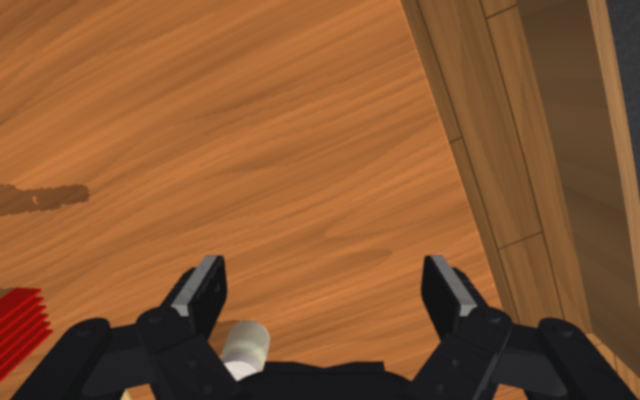

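The rows need all seven keys, so the call was refused and the arm hasn't moved. The wrist view is unchanged.

Request:
play_rows:
  deltas:
    - {"wx": 0, "wy": 0, "x": 18, "y": -47, "z": 10, "wz": -5.4, "fingers": 0.2}
    - {"wx": 0, "wy": 0, "x": 35, "y": -95, "z": 20, "wz": -10.8, "fingers": 0.2}
    - {"wx": 0, "wy": 0, "x": 53, "y": -142, "z": 20, "wz": -16.2, "fingers": 0.2}
    - {"wx": 0, "wy": 0, "x": 71, "y": -190, "z": 20, "wz": -21.6, "fingers": 0.2}
    - {"wx": 0, "wy": 0, "x": 88, "y": -237, "z": 20, "wz": -27, "fingers": 0.2}
    - {"wx": 0, "wy": 0, "x": 106, "y": -284, "z": 20, "wz": -32.4, "fingers": 0.2}
    - {"wx": 0, "wy": 0, "x": 124, "y": -332, "z": 20, "wz": -37.8, "fingers": 0.2}
    - {"wx": 0, "wy": 0, "x": 141, "y": -379, "z": 20, "wz": -43.2, "fingers": 0.2}
    - {"wx": 0, "wy": 0, "x": 159, "y": -427, "z": 20, "wz": -48.6, "fingers": 0.2}
    - {"wx": 0, "wy": 0, "x": 177, "y": -474, "z": 20, "wz": -54, "fingers": 0.2}
    - {"wx": 0, "wy": 0, "x": 194, "y": -521, "z": 20, "wz": -59.4, "fingers": 0.2}
    - {"wx": 0, "wy": 0, "x": 212, "y": -569, "z": 20, "wz": -64.8, "fingers": 0.2}
    - {"wx": 0, "wy": 0, "x": 230, "y": -616, "z": 20, "wz": -70.2, "fingers": 0.2}
    - {"wx": 0, "wy": 0, "x": 247, "y": -664, "z": 10, "wz": -75.6, "fingers": 0.2}
    - {"wx": 0, "wy": 0, "x": 265, "y": -711, "z": 0, "wz": -81, "fingers": 0.2}
    - {"wx": 0, "wy": 0, "x": 265, "y": -711, "z": 0, "wz": -81, "fingers": 0.2}
    - {"wx": 0, "wy": 0, "x": 265, "y": -711, "z": 0, "wz": -81, "fingers": 0.2}

```text
time: 2.38
tool_pos: [0.5391, -0.0941, 0.2267]
tcp_rot: [1.4, 1.075, -1.4]
wrist_force: [0.3, -0.0, -0.5]
width: 0.402
```

```bash
python3 - <<'E'
from h import *
st,d=cap('wrist','wrist2')
print(st['tool_pos'],st['tcp_rot'],st['time'],st['width'],st['wrist_force'])
E
```

```text
[ 0.53914371 -0.09407715  0.22667627] [ 1.39954202  1.07492631 -1.39982127] 2.375 0.40159189357949 [ 0.29059316 -0.00995828 -0.4868442 ]
```

View pics/wrist2.png

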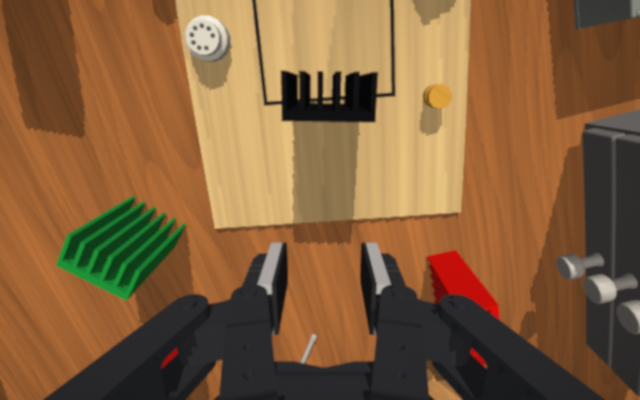

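The wrist view shows the black heat sink at (330,98) with its fins away from the tool and its plate edge running from (283,121) to (377,121). The two fingers are centred on it at (275,270) and (375,270).

```bash
python3 - <<'E'
from h import *
d=load('wrist2')
d['frame'][230:]=0
T=world(d,np.array([283,377,283,377]),np.array([121,121,110,110]),z=.116)
c=np.array([.5661,.0057]);e=np.radians(79);R=np.array([[np.cos(e),np.sin(e)],[-np.sin(e),np.cos(e)]])
print(T.round(4),((T[:,:2]-c)@R.T*1000).round(1),np.linalg.norm(T[0]-T[1]))
v=T[1]-T[0];print('face normal heading',np.degrees(np.arctan2(v[1],v[0]))+90)
print('depth pts',world(d,np.array([300,330,360]),np.array([117,117,117])).round(4))
b=world(d,np.array([214,462]),np.array([229,213]),z=.006);print(((b[:,:2]-c)@R.T*1000).round(1))
cv2.imwrite('pics/cr2.png',cv2.resize(d['frame'][50:140,250:410,::-1],None,fx=5,fy=5,interpolation=cv2.INTER_CUBIC))
E
```

```text
[[ 0.5226 -0.0352  0.116 ]
 [ 0.5906 -0.0532  0.116 ]
 [ 0.525  -0.0275  0.116 ]
 [ 0.5923 -0.0454  0.116 ]] [[-48.4  34.9]
 [-53.2 -35.3]
 [-40.4  34.1]
 [-45.1 -35.5]] 0.07032243336927689
face normal heading 75.13336995311093
depth pts [[ 0.5357 -0.0357  0.1153]
 [ 0.5573 -0.0413  0.1169]
 [ 0.5789 -0.047   0.117 ]]
[[-178.   143.4]
 [-177.5 -148.6]]
```

View pics/cr2.png

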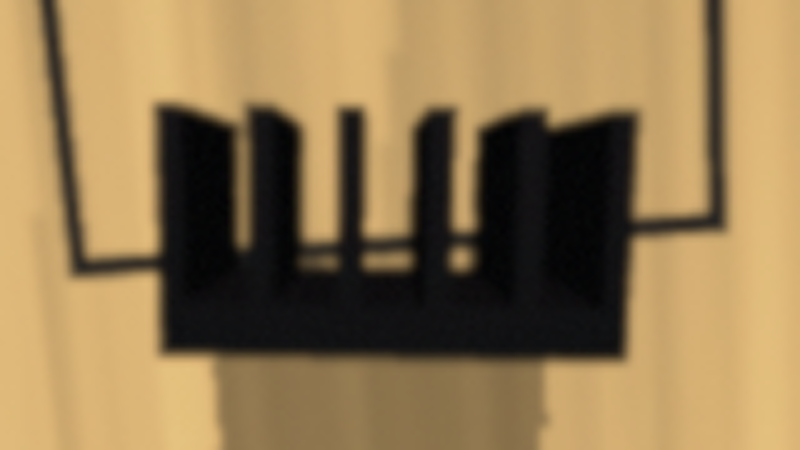

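Request:
play_rows:
  deltas:
    - {"wx": 0, "wy": 0, "wz": 0, "x": 4, "y": 0, "z": -42, "fingers": 0.2}
    - {"wx": 0, "wy": 0, "wz": 0, "x": 4, "y": 0, "z": -84, "fingers": 0.2}
    - {"wx": 0, "wy": 0, "wz": 0, "x": 4, "y": 0, "z": -127, "fingers": 0.2}
    - {"wx": 0, "wy": 0, "wz": 0, "x": 4, "y": 0, "z": -127, "fingers": 0.2}
    - {"wx": 0, "wy": 0, "wz": 0, "x": 8, "y": 14, "z": -127, "fingers": 0.2}
    - {"wx": 0, "wy": 0, "wz": 0, "x": 11, "y": 27, "z": -127, "fingers": 0.2}
    - {"wx": 0, "wy": 0, "wz": 0, "x": 12.5, "y": 32, "z": -127, "fingers": 0.2}
    - {"wx": 0, "wy": 0, "wz": 0, "x": 14, "y": 37, "z": -127, "fingers": 0.2}
    - {"wx": 0, "wy": 0, "wz": 0, "x": 15, "y": 42, "z": -127, "fingers": 0.2}
    - {"wx": 0, "wy": 0, "wz": 0, "x": 16.5, "y": 47, "z": -127, "fingers": 0.2}
    - {"wx": 0, "wy": 0, "wz": 0, "x": 18, "y": 52, "z": -127, "fingers": 0.2}

```text
time: 3.8
tool_pos: [0.5575, -0.0422, 0.0998]
tcp_rot: [1.399, 1.074, -1.4]
wrist_force: [0.0, -0.4, 0.8]
width: 0.398
```

```bash
python3 - <<'E'
from h import *
st,d=cap('side','side3')
print(st['tool_pos'],st['time'],st['wrist_force'])
cv2.imwrite('pics/cr3.png',cv2.resize(d['frame'][150:300,220:380,::-1],None,fx=4,fy=4,interpolation=cv2.INTER_CUBIC))
E
```

```text
[ 0.55749274 -0.04219724  0.09980164] 3.8 [ 0.00397553 -0.43322783  0.76144007]
```

View pics/cr3.png

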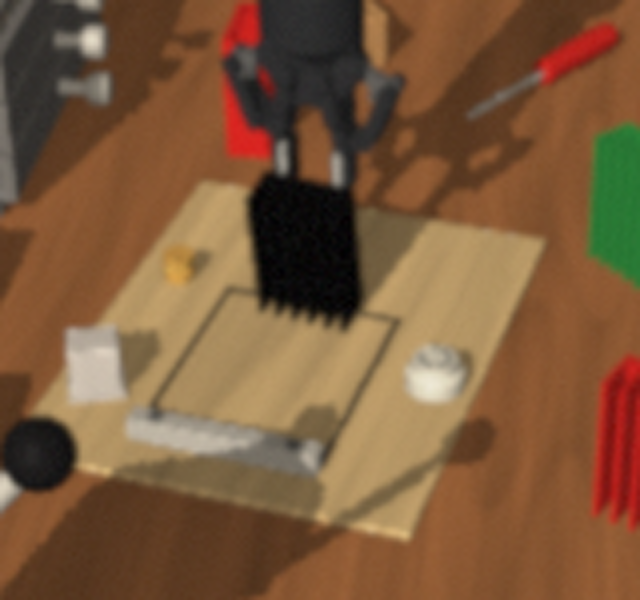

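The crop shows the heat sink tilting about its foot at (305,315), with both fingers behind it. I'll keep pushing until it goes over.

Request:
play_rows:
  deltas:
    - {"wx": 0, "wy": 0, "wz": 0, "x": 1.5, "y": 5, "z": 0, "fingers": 0.2}
    - {"wx": 0, "wy": 0, "wz": 0, "x": 2.5, "y": 10, "z": 0, "fingers": 0.2}
    - {"wx": 0, "wy": 0, "wz": 0, "x": 4, "y": 15, "z": 0, "fingers": 0.2}
    - {"wx": 0, "wy": 0, "wz": 0, "x": 5, "y": 19, "z": 0, "fingers": 0.2}
    - {"wx": 0, "wy": 0, "wz": 0, "x": 6, "y": 23, "z": 0, "fingers": 0.2}
    - {"wx": 0, "wy": 0, "wz": 0, "x": 7, "y": 27, "z": 0, "fingers": 0.2}
    - {"wx": 0, "wy": 0, "wz": 0, "x": 7, "y": 27, "z": 0, "fingers": 0.2}
    - {"wx": 0, "wy": 0, "wz": 0, "x": 7, "y": 27, "z": 0, "fingers": 0.2}

```text
time: 4.85
tool_pos: [0.5645, -0.0154, 0.0999]
tcp_rot: [1.399, 1.074, -1.399]
wrist_force: [-0.2, -0.4, -0.2]
width: 0.398
```

```bash
python3 - <<'E'
from h import *
st,d=cap('side','side4')
print(st['tool_pos'],st['time'],st['wrist_force'])
cv2.imwrite('pics/cr4.png',cv2.resize(d['frame'][150:300,220:380,::-1],None,fx=4,fy=4,interpolation=cv2.INTER_CUBIC))
E
```

```text
[ 0.56447637 -0.01537654  0.09987251] 4.85 [-0.24746763 -0.40909605 -0.18939959]
```

View pics/cr4.png

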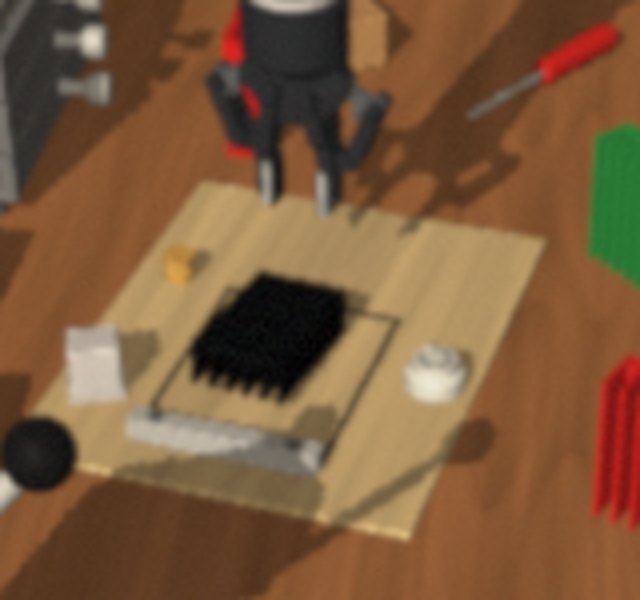

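The heat sink has fallen plate up inside the tape, at about (270,335) in the crop, with its leading end short of the bar. I'll back the arm off and measure.

Request:
play_rows:
  deltas:
    - {"wx": 0, "wy": 0, "wz": 2, "x": -7, "y": -30, "z": 5, "fingers": 0.2}
    - {"wx": 0, "wy": 0, "wz": 4, "x": -14, "y": -60, "z": 10, "fingers": 0.2}
    - {"wx": 0, "wy": 0, "wz": 4, "x": -16, "y": -75, "z": 20, "fingers": 0.2}
    - {"wx": 0, "wy": 0, "wz": 4, "x": -16, "y": -75, "z": 20, "fingers": 0.2}

```text
time: 5.4
tool_pos: [0.5495, -0.0913, 0.1212]
tcp_rot: [1.352, 1.109, -1.349]
wrist_force: [-0.1, -0.1, 0.1]
width: 0.402
```

```bash
python3 - <<'E'
from h import *
c=np.array([.5661,.0057]);e=np.radians(79);R=np.array([[np.cos(e),np.sin(e)],[-np.sin(e),np.cos(e)]])
for n in('wrist','top'):
    st,d=cap(n,n+'5');D=load(n+'5');hsv,P,_=board(D)
    m=(P[...,2]>.034)&(P[...,2]<.05)&(D['frame'].max(-1)<60)
    B=(P[...,:2]-c)@R.T*1000
    m&=(B[...,0]>-60)&(B[...,0]<130)&(abs(B[...,1])<65)
    print(n,m.sum(),np.median(P[m][:,2])); r=cv2.minAreaRect(B[m].astype(np.float32));print(r);print(cv2.boxPoints(r).round(1))
print(st['tool_pos'],st['time'])
E
```

```text
wrist 7941 0.042162888777455526
((10.514402389526367, -3.806438446044922), (68.8218765258789, 43.48810577392578), 85.50872039794922)
[[-13.9 -36.4]
 [ 29.5 -39.8]
 [ 34.9  28.8]
 [ -8.5  32.2]]
top 952 0.041994281630164165
((42.618377685546875, -4.088359832763672), (69.85372924804688, 107.361328125), 85.18828582763672)
[[-13.8 -34.4]
 [ 93.2 -43.4]
 [ 99.   26.2]
 [ -7.9  35.2]]
[ 0.54919319 -0.09050396  0.12065255] 5.45
```

View pics/wrist5.png

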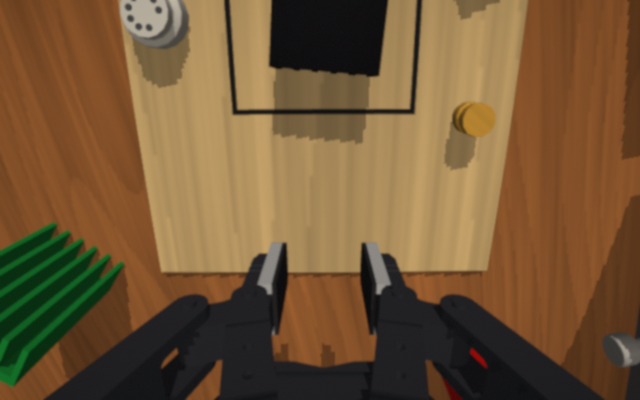

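The heat sink's plate is at z = 42 mm, as expected. Its rear end is at board x ≈ -11 and its front end at x ≈ 96, yawed about -5°. The next step is to lower the fingers behind it and push squarely along the board.

Request:
play_rows:
  deltas:
    - {"wx": 0, "wy": 0, "wz": 0, "x": 0, "y": 0, "z": -45, "fingers": 0.2}
    - {"wx": 0, "wy": 0, "wz": 0, "x": 0, "y": 0, "z": -85, "fingers": 0.2}
    - {"wx": 0, "wy": 0, "wz": 0, "x": 0, "y": 0, "z": -85, "fingers": 0.2}
    - {"wx": 0, "wy": 0, "wz": 0, "x": 5, "y": 25, "z": -85, "fingers": 0.2}
    - {"wx": 0, "wy": 0, "wz": 0, "x": 9.5, "y": 49, "z": -85, "fingers": 0.2}
    - {"wx": 0, "wy": 0, "wz": 0, "x": 11.5, "y": 59, "z": -85, "fingers": 0.2}
    - {"wx": 0, "wy": 0, "wz": 0, "x": 12.5, "y": 64, "z": -85, "fingers": 0.2}
    - {"wx": 0, "wy": 0, "wz": 0, "x": 13.5, "y": 69, "z": -85, "fingers": 0.2}
    - {"wx": 0, "wy": 0, "wz": 0, "x": 14.5, "y": 74, "z": -85, "fingers": 0.2}
    - {"wx": 0, "wy": 0, "wz": 0, "x": 15.5, "y": 79, "z": -85, "fingers": 0.2}
    - {"wx": 0, "wy": 0, "wz": 0, "x": 16.5, "y": 84, "z": -85, "fingers": 0.2}
    - {"wx": 0, "wy": 0, "wz": 0, "x": 17, "y": 88, "z": -85, "fingers": 0.2}
    - {"wx": 0, "wy": 0, "wz": 0, "x": 17, "y": 88, "z": -85, "fingers": 0.2}

```text
time: 7.12
tool_pos: [0.5657, -0.002, 0.0349]
tcp_rot: [1.349, 1.112, -1.349]
wrist_force: [1.0, -1.2, 1.1]
width: 0.402
```

```bash
cat > chk.py <<'E'
from h import *
import sys
t=sys.argv[1]
c=np.array([.5661,.0057]);e=np.radians(79);R=np.array([[np.cos(e),np.sin(e)],[-np.sin(e),np.cos(e)]])
for n in('top','side'):
    st,d=cap(n,n+t);D=load(n+t);hsv,P,_=board(D)
    m=(P[...,2]>.034)&(P[...,2]<.048)&(D['frame'].max(-1)<60)
    B=(P[...,:2]-c)@R.T*1000
    m&=(B[...,0]>-60)&(B[...,0]<140)&(abs(B[...,1])<65)
    r=cv2.minAreaRect(B[m].astype(np.float32));print(n,m.sum(),r);print(cv2.boxPoints(r).round(1))
print(st['tool_pos'],(st['tool_pos'][:2]-c)@R.T*1000,st['time'],st['wrist_force'])
a=load('top'+t)['frame'][115:255,235:405,::-1];b=load('side'+t)['frame'][180:300,220:370,::-1]
cv2.imwrite(f'pics/c{t}.png',np.hstack([cv2.resize(x,(400,400),interpolation=cv2.INTER_CUBIC) for x in(a,b)]))
E
python3 chk.py 6
```

```text
top 17 ((97.00170135498047, -20.30447769165039), (83.10738372802734, 40.513214111328125), 46.73920440673828)
[[ 53.8 -36.7]
 [ 83.3 -64.4]
 [140.2  -3.9]
 [110.7  23.8]]
side 602 ((61.083168029785156, -4.435310363769531), (68.75242614746094, 114.78660583496094), 88.05302429199219)
[[  2.6 -36.8]
 [117.3 -40.7]
 [119.6  28. ]
 [  4.9  31.9]]
[ 0.56565186 -0.00200696  0.03493691] [-7.65086835 -1.0306485 ] 7.175 [ 0.23104046 -0.24404568  0.47899632]
```

View pics/c6.png

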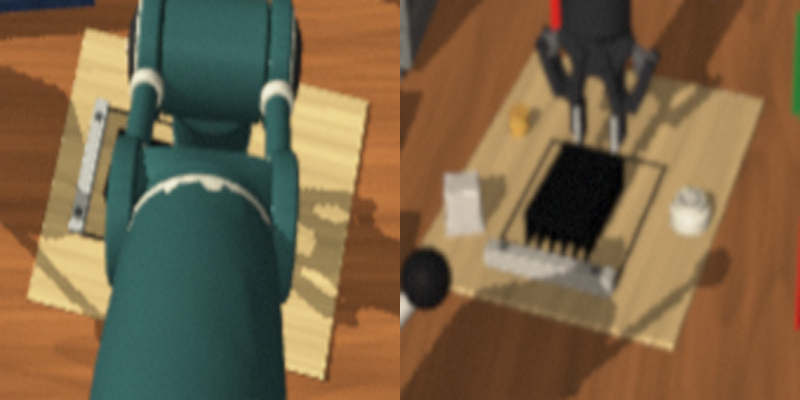

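The side view shows the heat sink almost square, with about 13 mm left to the bar. I'll keep going slowly.

Request:
play_rows:
  deltas:
    - {"wx": 0, "wy": 0, "wz": 0, "x": 1, "y": 4, "z": 0, "fingers": 0.2}
    - {"wx": 0, "wy": 0, "wz": 0, "x": 1.5, "y": 8, "z": 0, "fingers": 0.2}
    - {"wx": 0, "wy": 0, "wz": 0, "x": 2, "y": 11, "z": 0, "fingers": 0.2}
    - {"wx": 0, "wy": 0, "wz": 0, "x": 2.5, "y": 13, "z": 0, "fingers": 0.2}
    - {"wx": 0, "wy": 0, "wz": 0, "x": 2.5, "y": 13, "z": 0, "fingers": 0.2}

```text
time: 7.85
tool_pos: [0.568, 0.011, 0.0349]
tcp_rot: [1.349, 1.113, -1.349]
wrist_force: [-0.8, -1.8, 0.4]
width: 0.401
```

```bash
python3 chk.py 7
```

```text
top 7 ((82.9747543334961, -33.58293151855469), (13.723527908325195, 4.427308559417725), 16.91300392150879)
[[ 75.8 -33.5]
 [ 77.1 -37.7]
 [ 90.2 -33.7]
 [ 88.9 -29.5]]
side 620 ((64.98957824707031, -2.4520225524902344), (67.31344604492188, 129.53536987304688), 89.52464294433594)
[[-1.000e-01 -3.560e+01]
 [ 1.295e+02 -3.660e+01]
 [ 1.300e+02  3.070e+01]
 [ 5.000e-01  3.170e+01]]
[0.56792102 0.01096012 0.03486187] [ 5.51094667 -0.78388266] 7.9 [-0.85576678 -0.55025509  1.68248016]
```

Request:
play_rows:
  deltas:
    - {"wx": 0, "wy": 0, "wz": 0, "x": 0.4, "y": 2, "z": 0, "fingers": 0.2}
    - {"wx": 0, "wy": 0, "wz": 0, "x": 0.4, "y": 2, "z": 0, "fingers": 0.2}

```text
time: 8.2
tool_pos: [0.5684, 0.0127, 0.0349]
tcp_rot: [1.349, 1.112, -1.349]
wrist_force: [-0.2, -1.8, 0.8]
width: 0.396
```

```bash
python3 chk.py 8
```

```text
top 7 ((85.38863372802734, -31.687341690063477), (13.83821964263916, 2.314391851425171), 3.705568552017212)
[[ 78.4 -31. ]
 [ 78.6 -33.3]
 [ 92.4 -32.4]
 [ 92.2 -30.1]]
side 616 ((76.40973663330078, -2.5068092346191406), (67.60254669189453, 113.8017807006836), 89.69869995117188)
[[ 19.3 -36. ]
 [133.1 -36.6]
 [133.5  31. ]
 [ 19.7  31.6]]
[0.56835827 0.01268138 0.03485756] [ 7.28401236 -0.88466834] 8.25 [ 0.13055214 -1.67620597  1.30310579]
```

View pics/c8.png

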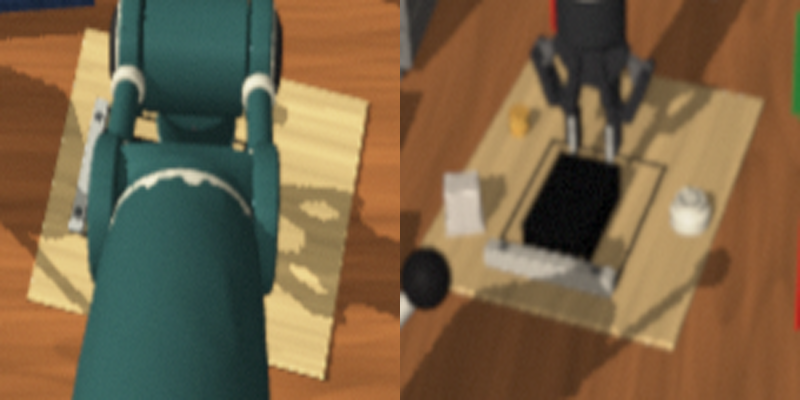

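It is nearly touching the bar. I'll creep in until the force rises.

Request:
play_rows:
  deltas:
    - {"wx": 0, "wy": 0, "wz": 0, "x": 0.3, "y": 1.5, "z": 0, "fingers": 0.2}
    - {"wx": 0, "wy": 0, "wz": 0, "x": 0.3, "y": 1.5, "z": 0, "fingers": 0.2}

```text
time: 8.55
tool_pos: [0.5687, 0.0142, 0.0349]
tcp_rot: [1.349, 1.112, -1.349]
wrist_force: [-1.4, -3.0, 1.2]
width: 0.402
```

Request:
play_rows:
  deltas:
    - {"wx": 0, "wy": 0, "wz": 0, "x": 0.3, "y": 1.5, "z": 0, "fingers": 0.2}
    - {"wx": 0, "wy": 0, "wz": 0, "x": 0.3, "y": 1.5, "z": 0, "fingers": 0.2}

```text
time: 8.8
tool_pos: [0.5691, 0.0158, 0.0349]
tcp_rot: [1.349, 1.112, -1.349]
wrist_force: [-0.8, -1.8, 1.4]
width: 0.397
```

Request:
play_rows:
  deltas:
    - {"wx": 0, "wy": 0, "wz": 0, "x": 0.3, "y": 1.5, "z": 0, "fingers": 0.2}
    - {"wx": 0, "wy": 0, "wz": 0, "x": 0.3, "y": 1.5, "z": 0, "fingers": 0.2}

```text
time: 9.05
tool_pos: [0.5693, 0.0173, 0.0349]
tcp_rot: [1.349, 1.112, -1.349]
wrist_force: [-1.3, -1.8, 0.9]
width: 0.397
```

```bash
python3 chk.py 9
```

```text
top 7 ((93.25225830078125, -33.333091735839844), (11.522717475891113, 4.606448173522949), 21.436656951904297)
[[ 87.  -33.3]
 [ 88.7 -37.6]
 [ 99.5 -33.4]
 [ 97.8 -29.1]]
side 621 ((76.20918273925781, -2.4074668884277344), (68.84698486328125, 126.10489654541016), 89.5012435913086)
[[ 12.9 -36.3]
 [139.  -37.4]
 [139.6  31.5]
 [ 13.5  32.6]]
[0.56933019 0.01730407 0.03486421] [12.00721533 -0.95668145] 9.1 [ 0.19017539 -1.76040828  0.99335379]
```

View pics/c9.png

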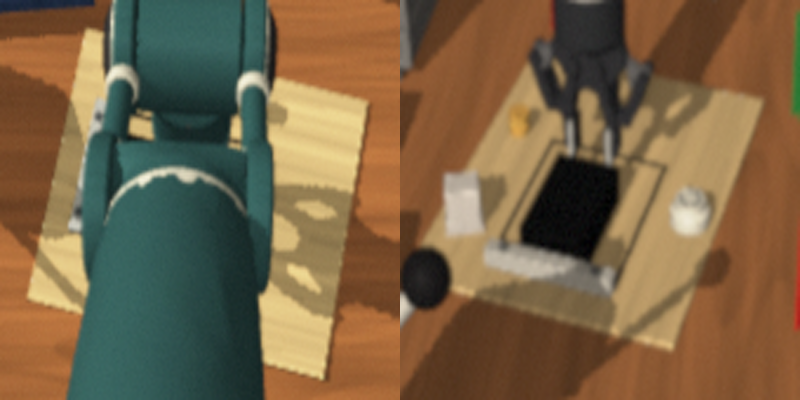

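Request:
play_rows:
  deltas:
    - {"wx": 0, "wy": 0, "wz": 0, "x": 0.3, "y": 1.5, "z": 0, "fingers": 0.2}
    - {"wx": 0, "wy": 0, "wz": 0, "x": 0.3, "y": 1.5, "z": 0, "fingers": 0.2}

```text
time: 9.4
tool_pos: [0.5696, 0.0183, 0.0349]
tcp_rot: [1.348, 1.112, -1.349]
wrist_force: [0.0, -5.5, 0.6]
width: 0.403
```

Request:
play_rows:
  deltas:
    - {"wx": 0, "wy": 0, "wz": 0, "x": 0.3, "y": 1.5, "z": 0, "fingers": 0.2}
    - {"wx": 0, "wy": 0, "wz": 0, "x": 0.3, "y": 1.5, "z": 0, "fingers": 0.2}

```text
time: 9.65
tool_pos: [0.57, 0.0186, 0.035]
tcp_rot: [1.347, 1.111, -1.349]
wrist_force: [-0.5, -8.7, 1.5]
width: 0.4
```

The force is now 9 N and the tool has stalled, so the heat sink is against the bar. One more small press to square it, then I'll back away and check.

Request:
play_rows:
  deltas:
    - {"wx": 0, "wy": 0, "wz": 0, "x": 0.3, "y": 1.5, "z": 0, "fingers": 0.2}
    - {"wx": 0, "wy": 0, "wz": 0, "x": 0.3, "y": 1.5, "z": 0, "fingers": 0.2}
    - {"wx": 0, "wy": 0, "wz": 0, "x": 0.3, "y": 1.5, "z": 0, "fingers": 0.2}

```text
time: 10.02
tool_pos: [0.57, 0.0188, 0.035]
tcp_rot: [1.345, 1.11, -1.35]
wrist_force: [-1.0, -12.9, 2.6]
width: 0.404
```

Request:
play_rows:
  deltas:
    - {"wx": 0, "wy": 0, "wz": 0, "x": -1, "y": -5, "z": 0, "fingers": 0.2}
    - {"wx": 0, "wy": 0, "wz": 0, "x": -6, "y": -30, "z": 0, "fingers": 0.2}
    - {"wx": 0, "wy": 0, "wz": 0, "x": -14, "y": -70, "z": 30, "fingers": 0.2}
    - {"wx": 0, "wy": 0, "wz": 0, "x": -14, "y": -80, "z": 90, "fingers": 0.2}
    - {"wx": 0, "wy": 0, "wz": 0, "x": -14, "y": -110, "z": 150, "fingers": 0.2}
    - {"wx": 0, "wy": 0, "wz": 0, "x": -14, "y": -160, "z": 180, "fingers": 0.2}
    - {"wx": 0, "wy": 0, "wz": 0, "x": -14, "y": -160, "z": 180, "fingers": 0.2}
    - {"wx": 0, "wy": 0, "wz": 0, "x": -14, "y": -160, "z": 180, "fingers": 0.2}

```text
time: 11.02
tool_pos: [0.5558, -0.1375, 0.2141]
tcp_rot: [1.351, 1.114, -1.35]
wrist_force: [0.7, 0.7, -1.1]
width: 0.396
```

```bash
python3 chk.py 10; python3 -c "
from h import *
cap('wrist','wrist10')"
```

```text
top 961 ((76.91508483886719, -0.038890838623046875), (70.60575866699219, 107.52432250976562), 89.75267028808594)
[[ 23.  -35.1]
 [130.5 -35.6]
 [130.8  35. ]
 [ 23.3  35.5]]
side 618 ((81.55970001220703, -3.2825088500976562), (67.84737396240234, 113.92060089111328), 89.9759521484375)
[[ 24.6 -37.2]
 [138.5 -37.2]
 [138.5  30.6]
 [ 24.6  30.7]]
[ 0.55524198 -0.13699111  0.21317208] [-142.14128453  -16.56821783] 11.075 [-0.67896032 -0.60561887 -0.23103169]
```

View pics/c10.png

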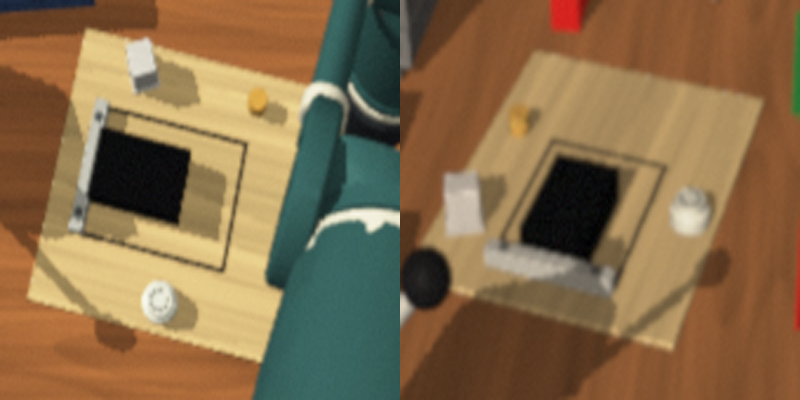

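View pics/wrist10.png

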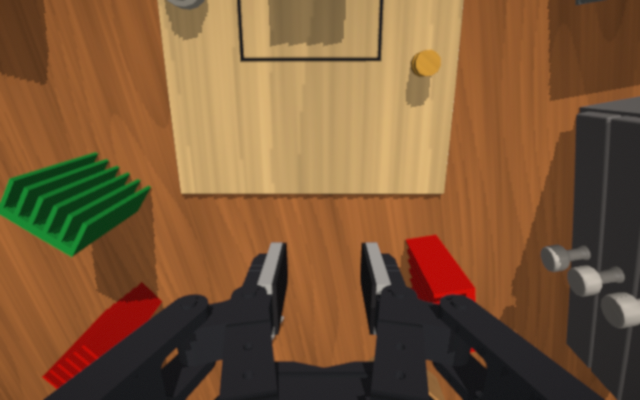

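The heat sink's end is flush against the bar. In the top cloud the corners are at x = 130.5 and 130.8, y within ±36, and the yaw is about 0.25°. The arm is clear and nothing else has moved.

```bash
python3 -c "
from workcell import finish_job
print(finish_job())"
```

```text
the job is handed in; nothing more can be done
None
```

The heat sink now lies flat plate up inside the outline, with its end against the steel stop bar, and I have handed the job in. I tipped it over with two half-open fingers, let it come to rest, then pushed it along the board. I stopped when the wrist force climbed to 13 N with the tool stalled, and backed the arm away; about 11 s of the 40 s were used.

**Last checks, from the top camera:**
- **Leading end:** its corners measured x ≈ 130.5 and 130.8 mm, and the bar's face is at 130.
- **Position and angle:** y was within ±36 mm and the heat sink was about 0.25° off square.
- **Other things:** the brass insert, tube base and relay cover look unmoved. I didn't measure any of the six other things for movement, nor look again at the jar, driver and carton. The arm is clear.

**Disagreement:** the side camera put the leading end at about 138 mm, 8 mm past the bar's face. I put that down to noisy depth on the oblique black surface, since its outline also came out about 4 mm too long. The top view and the contact force both agree with the heat sink being against the bar.

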